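Square up three packs of slips and load the padding press

TASK

Three packs of printed slips are waiting to be glued into pads: push them home against the back stop of the padding press with the edge of the hand-held straightedge, not with your fingers, so that they lie square and their front ends form one straight line, then lay the straightedge flat on the desk, clear of the press. Then lower the wooden press board gently over the two guide pins, do not drop it, until it rests flush on all three packs, and let go. Do not disturb the glue stick, the tape roll or the clip tub.

Things in the scene. Friction and masses are not known exactly. Their poses are not given: they have to be found in the camera images.
- press_seat (a point): Padding press, fixed: dark steel base 190 (x) x 250 (y) mm, top 16 mm above the desk. Point on the base's top midway between two guide pins (at y = +38 and -38 mm). x points to the back stop (face at x = +46 mm), y runs along the row of packs, z up. The base spans x -132 to +58 mm, y -125 to +125 mm. A pack against the stop has its centre at x = 0; bays are at y = +76, 0, -76 mm
- press_pin (a point): Tip of the left (y = +38 mm) guide pin, 44 mm above the base; the other pin is alike at y = -38 mm. Upright steel, 10 mm in diameter, the last 7 mm tapering to 4 mm. Axes as press_seat
- press_stop (a point): Middle of the back stop's top, an aluminium bar 12 (x) x 240 (y) mm rising 15.5 mm above the base; its face towards the packs is 6 mm nearer to them than this point. Axes as press_seat
- board_handle (a point): Press board, loose, 0.4 to 0.65 kg: brown wood 88 (x) x 200 (y) x 12 mm, two 12 mm through holes at y = +38 and -38 mm, same either way round; starts flat on the desk. Point: centre of its black bow handle's bar (14 wide in x, 54 long in y, 16 tall), 46 mm above the board's underside. Grasp across the bar, closing along x. Flush on the packs, it stands 65 mm above press_seat
- ruler_grip (a point): Aluminium straightedge, loose, 0.22 kg: blade 60 (x) x 210 (y) x 5 mm, black grip 18 wide (x), 120 long (y), 24 tall on top; starts flat on the desk, grip up. Point: centre of the grip, 17 mm above the blade's underside. Ruled pushing edge at x = +36 mm from it, plain edge at x = -24 mm, both parallel to y. Grasp across the grip, closing along x. z up
- pack_1_center (a point): Pack 1 of printed slips, loose, cream with a brown paper band, 91 mm long (y), 57 mm wide (x), 20 mm thick, about 85 g, lying on the press base in the left (y = +76 mm) bay, 12 to 36 mm short of the back stop and a little skewed. This point is its centre, 10 mm above its underside; its long axis y lies roughly along the press's x
- pack_2_center (a point): Pack 2 of printed slips, loose, cream with a brown paper band, 91 mm long (y), 57 mm wide (x), 20 mm thick, about 85 g, lying on the press base in the middle (y = 0) bay, 12 to 36 mm short of the back stop and a little skewed. This point is its centre, 10 mm above its underside; its long axis y lies roughly along the press's x
- pack_3_center (a point): Pack 3 of printed slips, loose, cream with a brown paper band, 91 mm long (y), 57 mm wide (x), 20 mm thick, about 85 g, lying on the press base in the right (y = -76 mm) bay, 12 to 36 mm short of the back stop and a little skewed. This point is its centre, 10 mm above its underside; its long axis y lies roughly along the press's x
- glue_stick: Glue stick standing on the desk beyond the press, yellow with a white cap, 28 mm diameter, 91 mm tall; origin under its centre. Leave alone
- tape_roll: Roll of brown tape lying on the desk at the far left, 92 mm across, 48 mm tall; origin under its centre. Leave alone
- clip_tub: Round dark blue tub of paper clips on the desk, 62 mm across, 36 mm tall; origin under its centre. Leave alone
Things that resemble listed ones, but are neither listed nor needed, are in the scene too. Leave any purple look-alike of the part that bears pack_2_center alone.

How it is judged:
By the outcome, as a careful person would: the job done as asked, in the order asked, and still so for the second after the job is handed in, with the robot touching nothing.
It also fails if it takes over 70 s, if anything falls off the work surface, if the arm or the gripper's body presses on something with over 40 N, if the wrist force passes 120 N, or if a joint passes its speed limit or range.

ROBOT

A 6-joint arm with a two-finger parallel gripper is mounted at the origin on the work surface; the furniture and walls round the work are solid. World frame = base frame: x ahead of the robot, y to its left, z up, the work surface at z = 0. Lengths are in mm, angles in degrees, forces in N, time in s.
With the tool pointing down it reaches from about 300 to 850 mm from the base axis. Payload 4.2 kg.
Tool frame: the origin (TCP) lies at the very end of the fingers, on their centre line; the grasp point (between the pads) lies 19 mm behind it; x points along the fingers, z is the direction in which the jaws open and shut, and the axes are right-handed (so a half turn about x gives the same grasp; the last joint's range is limited). The gripper opens to 91 mm and grips with 3 to 60 N. Pads are 32 mm wide; open, the fingers measure 118 mm over their backs; the gripper's body (76 mm by 178 mm) begins 60 mm behind the grasp point.
Start: joints at [71.906, 18.312, 89.639, -0, 72.044, -1.146], TCP at [167.618, 550.043, 213.976] pointing down, gripper open.
Joint ranges: [-177.97, 177.97], [-48.28, 115.42], [12.27, 149.76], [-77.06, 257.06], [2.81, 150.46], [-146.56, 146.56]. Speed limits (degrees/s): [147.25, 147.25, 180, 180, 180, 180].

INTERFACE

Orientations are given as [roll, pitch, yaw] about the fixed x, y, z axes, in that order (R = Rz(yaw) Ry(pitch) Rx(roll)).
In Python, from workcell import state, grab_frame, camera_info, env, search_frame, place_of gives the robot as it stands.
- The arm moves only by the tool drive_tool, never from a script. Its argument "plan" is a list of rows, each a list of 7 numbers: the turn, a rotation vector about the world's x, y, z in degrees, then the shift along the world's x, y, z in mm, then the finger opening in mm, from 0 to 91.2. In form: [[wx, wy, wz, dx, dy, dz, jaw], ...]. A call has 1 to 10 rows; each row is the pose to reach, as a shift and turn from the pose measured when the call began; what a row does not reach only later rows make up. A row lasts 1/8 s, in which the tool goes at most 62.5 mm and 10.7 degrees, less where a joint would pass 70% of its speed; a pose out of reach is approached as far as the arm can. A call with a gripper value outside its range is refused whole. The fingers move at their own pace and stop on an object; "grip_force" is the grip in N (left out, the last holds). Time passes only in rows, so rows that repeat a pose let the fingers close. It gives the time, the measured TCP pose, the force and the opening at its end, in the units of the state.
- state(): the state, without advancing time (a new reading comes with each control period).
- grab_frame(name): name is "scene" or "top" or "wrist"; returns the picture (420x560x3 uint8, red, green, blue); there is no depth.
- camera_info(name): a dict with "intrinsics" (3x3 intrinsics, pixels), "origin" and "orientation" of the camera in the world; the wrist camera has in their place "hand_eye" (4x4, takes a point from camera to tool coordinates, whose origin is the TCP and whose axes are the tool frame's). Camera axes: x right, y down, z forward; pixel columns grow to the right and rows downward; lengths in mm; the calibration is good to about 2 mm. The wrist camera is an equidistant fisheye: a pixel r from the principal point sees the ray r / f radians off the axis. A picture is of the moment at which its call begins: read the wrist's pose just before it. camera_info takes no time and is no camera call.
- env.job_done(): hands the job in, once; it reports no verdict.
Trained networks look in the newest picture that a camera, given by its name, has taken for a name from the list of things; names that differ only in an ending like _2 or _b are one class to them, and where a whole thing is asked for, a point or a joint stands for the part that bears it (a point fixed in the world has none). Each returns a list of dicts, best first, with "p" (0 to 1); they miss things now and then, are a little off and sometimes report something else, mostly with a low value. They report only what shows in the picture. A call takes as long as a camera call. They do not tell look-alikes from the thing itself.
- search_frame(camera, label): "rect" ([left, top, right, bottom] as shares, 0 to 1, of the picture: columns of its width, rows of its height, round what is visible of it).
- place_of(camera, label): "location" ([column, row] as shares, 0 to 1, of the picture: columns of its width, rows of its height: a listed point, or the origin of a listed thing).
The state is a dict: "time_s": time; "qpos": joint angles; "qvel": joint speeds; "effort": joint torques, N m; "ee_pos": TCP position; "ee_rot": TCP orientation; "force": force on the tool from outside, world axes, zero at the start; "torque": the same for the moment, N m; "gripper_width": finger opening in mm.
Only numpy, scipy, OpenCV 4.12 (cv2) and the standard library are available. Lean on these libraries where they do the work, as an engineer would, in place of code of your own. Each camera call takes 0.05 s, during which the arm holds its last target. There are 200 camera calls.

## Working session

There is one attempt and no reset: what is moved stays moved. The work goes in short steps, Python scripts to look and compute and a tool call to move; the robot and the scene stay as the last step left them, time stands still between calls to the robot, and variables do not carry over. Pictures are saved under pics/ and viewed, about 8 in all and at most 12, crops included, and the job is handed in when it is done.

Besides the shell and the picture viewer there is one more tool, called after ">>>" as name(argument=value, ...) on one line, values as JSON. drive_tool: Moves the arm, as the interface text tells. Its arguments: {"type":"object","properties":{"plan":{"type":"array"},"grip_force":{"type":"number"}},"required":["plan"]}

```bash
mkdir -p pics; cat > h.py <<'E'
import numpy as np, cv2
from scipy.spatial.transform import Rotation as R
from workcell import state, grab_frame, camera_info, env, search_frame, place_of
def Rm(o):
    o=np.array(o,float)
    return o if o.shape==(3,3) else R.from_euler('xyz',o,degrees=True).as_matrix()
def cam(name,s=None):
    i=camera_info(name);K=np.array(i['intrinsics'])
    if 'hand_eye' in i:
        s=s or state();T=np.eye(4);T[:3,:3]=Rm(s['ee_rot']);T[:3,3]=s['ee_pos']
        T=T@np.array(i['hand_eye']);return K,T[:3,:3],T[:3,3],True
    return K,Rm(i['orientation']),np.array(i['origin']),False
def p2w(c,uv,z):
    K,Rc,o,f=c;x=(uv[0]-K[0,2])/K[0,0];y=(uv[1]-K[1,2])/K[1,1]
    if f:
        r=np.hypot(x,y);k=np.sin(r)/r if r>1e-9 else 1;d=np.array([x*k,y*k,np.cos(r)])
    else: d=np.array([x,y,1])
    d=Rc@d;return o+d*(z-o[2])/d[2]
def w2p(c,P):
    K,Rc,o,f=c;q=Rc.T@(np.array(P,float)-o)
    if f:
        r=np.hypot(q[0],q[1]);t=np.arctan2(r,q[2]);x,y=q[:2]/r*t
    else: x,y=q[:2]/q[2]
    return np.array([K[0,0]*x+K[0,2],K[1,1]*y+K[1,2]])
def snap(name,fn):
    s=state();im=grab_frame(name);cv2.imwrite('pics/'+fn,im[...,::-1]);return im,cam(name,s)
E
python3 - <<'E'
from h import *
print(state()); 
for n in ('top','scene'):
    im,c=snap(n,n+'0.png'); print(n,camera_info(n))
    for l,z in dict(press_seat=16,press_pin=60,press_stop=31.5,board_handle=46,ruler_grip=17,pack_2_center=26,glue_stick=0,tape_roll=0,clip_tub=0).items():
        for d in place_of(n,l)[:5]:
            if d['p']>.2:
                uv=np.array(d['location'])*[560,420]; print(l,round(d['p'],2),uv.round(1),p2w(c,uv,z).round(1))
a=cv2.imread('pics/top0.png');print(camera_info('wrist'))
E
```

```text
{'time_s': 0.0, 'qpos': array([ 7.19062328e+01,  1.83527276e+01,  8.97059798e+01, -1.92121296e-03,
        7.20463227e+01, -1.14688834e+00]), 'qvel': array([-0.07333138, -0.06119229, -0.00738685, -0.03922759,  0.08816649,
       -0.04708955]), 'effort': array([-2.55232160e-03, -4.12466097e+01, -2.31967467e+01,  7.25103356e-02,
        4.58805438e-02, -1.43132402e-04]), 'ee_pos': array([167.46236645, 549.5344077 , 213.11230597]), 'ee_rot': array([ 179.84943962,   89.89495402, -107.09684538]), 'force': array([-0.82343766, -0.6834506 , -0.57570974]), 'torque': array([ 0.01930183,  0.03678816, -0.02199869]), 'gripper_width': 91.28233266594567}
top {'intrinsics': array([[483.5116833,   0.       , 279.6581718],
       [  0.       , 483.5116833, 205.170719 ],
       [  0.       ,   0.       ,   1.       ]]), 'origin': array([ 331.15485212,  -41.82289528, 1514.51251962]), 'orientation': array([-170.81440777,   -1.07664153,  -90.42021514])}
press_seat 0.78 [265.2 197.2] [598.9 -26.5  16. ]
press_pin 0.59 [254.8 192.1] [607.    4.9  60. ]
press_stop 0.57 [264.4 179.7] [651.8 -24.2  31.5]
board
[... 1151 characters left out ...]
.7] [ 377.3 -195.1   26. ]
glue_stick 0.51 [264.9 152.6] [ 730.  -244.8    0. ]
tape_roll 0.66 [150.7 297.6] [694.4 250.8   0. ]
clip_tub 0.88 [173.5 259.7] [715.4 153.3   0. ]
{'intrinsics': array([[325.1922621 ,   0.        , 278.07528446],
       [  0.        , 325.1922621 , 207.26481286],
       [  0.        ,   0.        ,   1.        ]]), 'hand_eye': array([[-2.57674484e-04, -2.51644129e-01,  9.67819800e-01,
        -1.70035488e+02],
       [-1.24146646e-04, -9.67819817e-01, -2.51644166e-01,
         7.21371253e+01],
       [ 9.99999959e-01, -1.84993863e-04,  2.18141697e-04,
        -9.69143056e-01],
       [ 0.00000000e+00,  0.00000000e+00,  0.00000000e+00,
         1.00000000e+00]])}
```

View pics/top0.png

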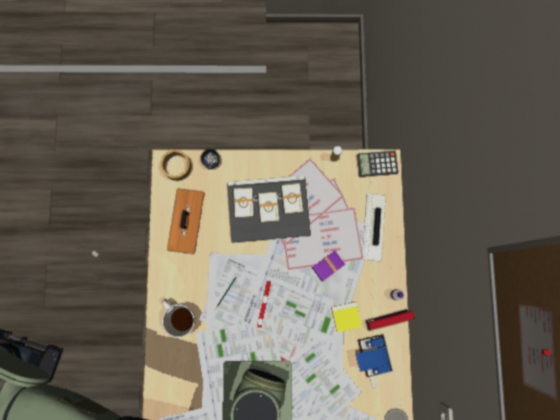

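View pics/scene0.png

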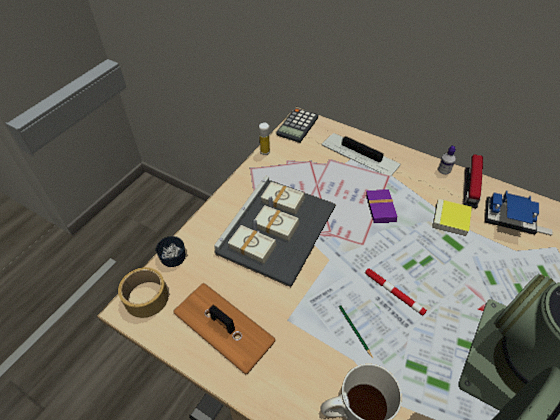

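The look-alikes are:
- **Packs:** the true ones are at top-view pixels (243,202), (268,207) and (291,198). The purple look-alike at (328,268) is to be left alone.
- **Straightedge:** the white blade with black grip at (376,225). The red stapler at (390,320) and the red/white stick at (265,300) are not it.
- **Board:** brown with a handle, at (184,220).
- **Glue stick:** yellow/white at (337,153). The purple bottle at (397,295) is not it.

The wider half of the straightedge blade, the ruled side, faces +y. I'll fly over the press and check with a close look there.

>>> drive_tool(plan=[[0, 0, -10, 60, -45, 80, 91], [0, 0, -20, 100, -95, 87, 91], [0, 0, -30, 140, -150, 87, 91], [0, 0, -40, 180, -200, 87, 91], [0, 0, -50, 220, -250, 87, 91], [0, 0, -60, 260, -300, 87, 91], [0, 0, -70, 290, -350, 87, 91], [0, 0, -73, 320, -405, 87, 91], [0, 0, -73, 350, -460, 87, 91], [0, 0, -73, 375, -515, 87, 91]])

```text
time_s: 2.25
ee_pos: [524.4, 71.2, 301.1]
ee_rot: [24.7, 90.0, 24.8]
force: [1.2, 0.7, 0.7]
gripper_width: 91.2
```

>>> drive_tool(plan=[[0, 0, 0, 10, -55, 0, 91], [0, 0, 0, 15, -85, 0, 91], [0, 0, 0, 15, -85, 0, 91]])

```text
time_s: 2.62
ee_pos: [539.6, -15.7, 300.9]
ee_rot: [23.9, 90.0, 23.7]
force: [0.5, 1.0, 0.1]
gripper_width: 91.4
```

```bash
python3 - <<'E'
from h import *
s=state(); print(s['time_s'],s['ee_pos'],s['ee_rot'],s['qpos'].round(1))
im,c=snap('wrist','w1.png')
for l,z in dict(press_seat=16,press_pin=60,press_stop=31.5,board_handle=46,ruler_grip=17,pack_2_center=26,glue_stick=0,clip_tub=0).items():
    for d in place_of('wrist',l)[:5]:
        if d['p']>.2:
            uv=np.array(d['location'])*[560,420]; print(l,round(d['p'],2),uv.round(1),p2w(c,uv,z).round(1))
E
```

```text
2.625 [539.60583052 -15.670788   300.8957234 ] [23.90796262 89.96828636 23.74408917] [-2.9 12.7 85.1  0.  82.2 -2.7]
press_seat 0.82 [316.  186.2] [592.5 -32.5  16. ]
press_pin 0.67 [321.9 163.1] [594.2   6.   60. ]
press_pin 0.3 [319.1 186.5] [591.2 -24.5  60. ]
press_stop 0.96 [356.5 184.8] [648.1 -27.3  31.5]
board_handle 0.73 [270.2   2. ] [528.6 223.1  46. ]
board_handle 0.59 [318.9 164.4] [592.2   2.6  46. ]
pack_2_center 0.71 [185.5 297.1] [ 388.2 -210.1   26. ]
clip_tub 0.91 [397.2  67.6] [716.6 147.1   0. ]
clip_tub 0.5 [295.1 188.7] [563.4 -39.4   0. ]
```

View pics/w1.png

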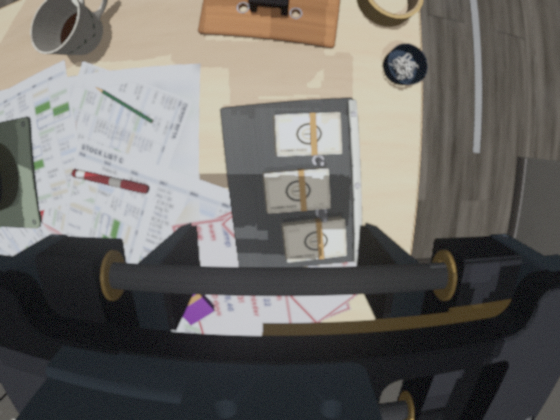

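The wrist picture shows the three packs in the press at about (310,135), (298,190) and (315,240), with the press base corner at (222,105). The fingers hide the lower part. I'll shift toward -y for a clear look at the press.

>>> drive_tool(plan=[[0, 0, 0, 5, -60, 0, 60], [0, 0, 0, 10, -120, 0, 60], [0, 0, 0, 10, -150, 0, 60], [0, 0, 0, 10, -150, 0, 60]])

```text
time_s: 3.58
ee_pos: [549.3, -164.5, 300.8]
ee_rot: [47.2, 90.0, 47.2]
force: [-0.3, 0.7, 0.1]
gripper_width: 60.4
```

```bash
python3 - <<'E'
from h import *
s=state(); print(s['time_s'],s['ee_pos'],s['ee_rot'])
im,c=snap('wrist','w2.png')
for l,z in dict(press_seat=16,press_pin=60,press_stop=31.5,pack_2_center=26,ruler_grip=17,glue_stick=0).items():
    for d in place_of('wrist',l)[:5]:
        if d['p']>.2:
            uv=np.array(d['location'])*[560,420]; print(l,round(d['p'],2),uv.round(1),p2w(c,uv,z).round(1))
np.save('w2c.npy',np.array([np.r_[s['ee_pos'],s['ee_rot']]]))
cr=im[20:240,190:410]; cv2.imwrite('pics/w2c.png',cv2.resize(cr,None,fx=2.7,fy=2.7,interpolation=cv2.INTER_CUBIC)[...,::-1])
E
```

```text
3.575 [ 549.27009395 -164.45363917  300.83218794] [47.2453586  89.95963215 47.20921876]
press_seat 0.92 [315.2  79.6] [599.4 -29.9  16. ]
press_pin 0.64 [313.6  49.5] [592.5   3.4  60. ]
press_stop 0.92 [353.5  75.9] [650.1 -24.5  31.5]
pack_2_center 0.8 [290.1  82.9] [564.2 -36.6  26. ]
pack_2_center 0.72 [168.3 211.1] [ 386.1 -215.2   26. ]
ruler_grip 0.66 [252.2 305.8] [ 505.8 -376.9   17. ]
glue_stick 0.77 [396.5 225.3] [ 736.4 -246.1    0. ]
```

View pics/w2c.png

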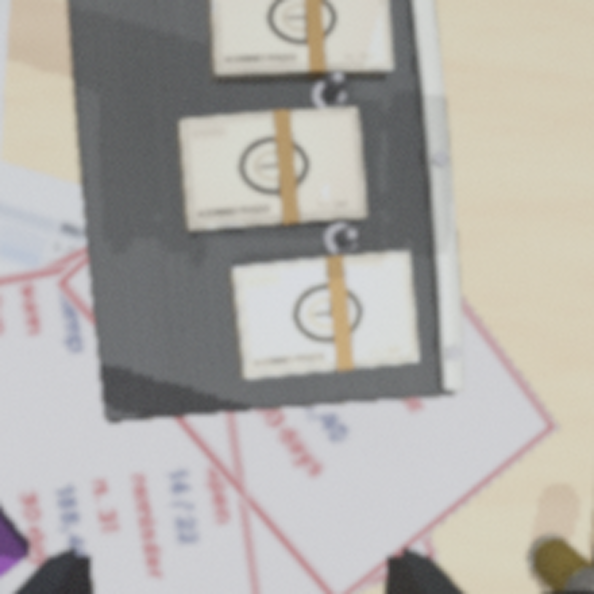

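The crop shows the press with slightly skewed packs 2 and 3, pins at about crop (330,92) and (343,236), the base's near corner at (108,418) and the end of the stop at (460,390). Next I'll fit the press pose and move to the straightedge.

```bash
python3 - <<'E'
from h import *
d=np.load('w2c.npy')[0];c=cam('wrist',dict(ee_pos=d[:3],ee_rot=d[3:]))
f=lambda u,v,z:p2w(c,(190+u/2.7,20+v/2.7),z)
az=lambda a,b:np.degrees(np.arctan2(*(b-a)[[1,0]]))
A=f(108,418,16);B=f(68,0,16);print('left edge',A,B,az(A,B)-90)
C=f(444,395,16);print('bottom edge',C,az(A,C))
D=f(418,0,31.5);E=f(444,350,31.5);print('stop',D,E,az(E,D)-90)
for n,q in dict(p1=[(390,71),(215,76)],p2=[(359,107),(366,215),(188,230),(180,119)],p3=[(410,251),(419,358),(244,378),(232,266)]).items():
    w=[f(*x,36) for x in q];print(n,np.round(w,1)[:,:2].tolist(), 'sides',[round(np.linalg.norm(w[i]-w[i-1]),1) for i in range(len(w))],'az',az(w[-1],w[0]))
print('corner-implied seat:')
y=np.radians((az(A,B)-90+az(A,C))/2)
M=np.array([[np.cos(y),-np.sin(y)],[np.sin(y),np.cos(y)]])
print(np.degrees(y),A[:2]-M@[-132,-125])
for n,uv in dict(pinL=(322,92),pinR=(338,237)).items(): print(n,f(*uv,60))
# ruler with top cam
im=cv2.imread('pics/top0.png')[180:275,345:405];cv2.imwrite('pics/rul.png',cv2.resize(im,None,fx=6,fy=6,interpolation=cv2.INTER_CUBIC))
E
```

```text
left edge [ 479.50349635 -164.35937424   16.        ] [459.26137403  61.15291154  16.        ] 5.12915893891909
bottom edge [ 657.34379684 -151.62183151   16.        ] 4.09672786651138
stop [639.30657482  56.22490143  31.5       ] [ 652.78008253 -126.50008445   31.5       ] 4.217160416411801
p1 [[623.3, 15.0], [536.9, 10.3]] sides [np.float64(86.6), np.float64(86.6)] az 3.1409362530463936
p2 [[607.6, -4.7], [610.9, -59.6], [523.6, -67.8], [519.8, -11.8]] sides [np.float64(88.1), np.float64(55.0), np.float64(87.7), np.float64(56.2)] az 4.63390800974762
p3 [[633.2, -76.9], [638.8, -130.5], [551.0, -141.5], [545.1, -85.9]] sides [np.float64(88.5), np.float64(54.0), np.float64(88.5), np.float64(56.0)] az 5.826597932342938
corner-implied seat:
4.612943402715235 [601.02290101 -29.14830113]
pinL [586.98329372  -2.87975695  60.        ]
pinR [594.35527094 -72.23736673  60.        ]
```

>>> drive_tool(plan=[[0, 0, 10, -20, -20, 0, 50], [0, 0, 20, -40, -40, 0, 50], [0, 0, 30, -60, -60, 0, 50], [0, 0, 40, -60, -90, 0, 50], [0, 0, 50, -50, -120, -10, 50], [0, 0, 60, -40, -150, -30, 50], [0, 0, 70, -40, -180, -60, 50], [0, 0, 80, -40, -205, -90, 50], [0, 0, 86, -40, -210, -100, 50], [0, 0, 86, -40, -210, -100, 50]])

```text
time_s: 5.18
ee_pos: [509.2, -371.4, 200.3]
ee_rot: [42.7, 89.8, 128.8]
force: [0.2, 0.4, 0.2]
gripper_width: 49.9
```

```bash
python3 - <<'E'
from h import *
s=state(); print(s['time_s'],s['ee_pos'],s['ee_rot'],s['qpos'].round(1))
im,c=snap('wrist','w3.png')
for d in place_of('wrist','ruler_grip')[:3]:
    uv=np.array(d['location'])*[560,420]; print(round(d['p'],2),uv.round(1),p2w(c,uv,17).round(1))
E
```

```text
5.175 [ 509.21103545 -371.4079111   200.2794665 ] [ 42.66510267  89.79787942 128.81037692] [-3.720e+01  2.390e+01  8.300e+01  1.000e-01  7.330e+01 -1.233e+02]
0.77 [277.3 187.2] [ 505.3 -372.1   17. ]
```

View pics/w3.png

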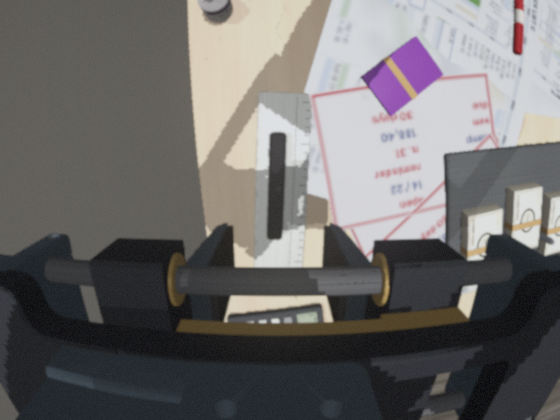

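The straightedge lies straight ahead with its grip from (279,133) to (276,238). The ruled, ticked edge is on the right, which is +y. Next come its orientation and exact centre.

```bash
python3 - <<'E'
from h import *
s=state();c=cam('wrist',s)
az=lambda a,b:np.degrees(np.arctan2(*(b-a)[[1,0]]))
jz=Rm(s['ee_rot'])[:,2];print('jaw az',np.degrees(np.arctan2(jz[1],jz[0])))
im=cv2.imread('pics/w3.png');g=cv2.cvtColor(im,cv2.COLOR_BGR2GRAY).astype(float)
for r in (115,125,145,165,185,205,220): 
    d=np.abs(np.diff(cv2.GaussianBlur(g,(3,3),0)[r,245:325])); pk=[i+245.5 for i in range(1,78) if d[i]>12 and d[i]>=d[i-1] and d[i]>=d[i+1]];print(r,pk)
for r in range(124,146,3): print(r,g[r,278],end=' ')
for r in range(225,250,3): print(r,g[r,275],end=' ')
E
```

```text
jaw az 86.16080942934522
115 [250.5, 279.5]
125 []
145 [269.5, 285.5]
165 [268.5, 284.5, 300.5, 308.5]
185 [267.5, 283.5, 284.5, 306.5]
205 [267.5, 283.5, 297.5, 302.5]
220 [266.5, 282.5]
124 224.0 127 224.0 130 216.0 133 86.0 136 71.0 139 75.0 142 74.0 145 73.0 225 48.0 228 53.0 231 51.0 234 49.0 237 56.0 240 190.0 243 218.0 246 217.0 249 218.0
```

```bash
python3 - <<'E'
from h import *
c=cam('wrist')
for z in (29,):
  A=p2w(c,(278,132),z);B=p2w(c,(273.8,239),z);print(A,B,np.linalg.norm(A-B),(A+B)/2)
  L=p2w(c,(277.5,145),z);M=p2w(c,(274.5,220),z);d=M-L;print('az of -y axis',np.degrees(np.arctan2(d[1],d[0])))
E
```

```text
[ 445.67456144 -367.57863144   29.        ] [ 563.24399529 -380.21328234   29.        ] 118.24637914119474 [ 504.45927836 -373.89595689   29.        ]
az of -y axis -6.172741970432834
```

>>> drive_tool(plan=[[0, 0, -2.4, -5, -2.5, -50, 50], [0, 0, -2.4, -5, -2.5, -100, 50], [0, 0, -2.4, -5, -2.5, -145, 50], [0, 0, -2.4, -5, -2.5, -172, 50], [0, 0, -2.4, -5, -2.5, -186, 50], [0, 0, -2.4, -5, -2.5, -191, 50], [0, 0, -2.4, -5, -2.5, -191.5, 30], [0, 0, -2.4, -5, -2.5, -191.5, 10], [0, 0, -2.4, -5, -2.5, -191.5, 10], [0, 0, -2.4, -5, -2.5, -191.5, 10]], grip_force=40)

```text
time_s: 6.52
ee_pos: [505.2, -373.8, 11.3]
ee_rot: [-54.7, 89.9, 29.1]
force: [-0.5, 1.4, 3.1]
gripper_width: 17.8
```

>>> drive_tool(plan=[[0, 0, 0, 0, 0, 0, 10], [0, 0, 0, 0, 0, 0, 10], [0, 0, 0, 0, 0, 0, 10]])

```text
time_s: 6.9
ee_pos: [505.2, -373.9, 11.3]
ee_rot: [-52.2, 89.9, 31.5]
force: [0.3, 1.3, 0.3]
gripper_width: 18.0
```

The straightedge is gripped at 18.0 mm, matching the grip's width. I'll lift it, turn it by -79° and carry it to the front of the press.

>>> drive_tool(plan=[[0, 0, 0, 0, 0, 50, 10], [0, 0, 0, 0, 5, 100, 10], [0, 0, -9, -5, 30, 120, 10], [0, 0, -18, -10, 70, 120, 10], [0, 0, -27, -20, 110, 120, 10], [0, 0, -36, -30, 150, 120, 10], [0, 0, -45, -35, 190, 120, 10], [0, 0, -54, -41, 230, 120, 10], [0, 0, -63, -41, 270, 120, 10], [0, 0, -72, -41, 310, 120, 10]])

```text
time_s: 8.15
ee_pos: [463.7, -62.7, 131.0]
ee_rot: [-65.5, 89.9, -54.1]
force: [0.4, 0.1, -2.2]
gripper_width: 18.0
```

>>> drive_tool(plan=[[0, 0, -7.3, 0, 24, 0, 10], [0, 0, -7.3, 0, 24, 0, 10]])

```text
time_s: 8.4
ee_pos: [463.2, -37.6, 130.7]
ee_rot: [-109.4, 89.9, -105.0]
force: [0.9, -0.2, -2.4]
gripper_width: 17.8
```

```bash
cat > chk.py <<'E'
from h import *
import sys
s=state();jz=Rm(s['ee_rot'])[:,2];tx=Rm(s['ee_rot'])[:,0]
print(s['time_s'],s['ee_pos'].round(1),'jaw az',np.degrees(np.arctan2(jz[1],jz[0])).round(2),'tilt',tx.round(3),s['gripper_width'],s['force'].round(1))
if len(sys.argv)>1:
    im,c=snap('wrist',sys.argv[1])
    for l,z in dict(press_seat=16,press_stop=31.5,press_pin=60).items():
        for d in place_of('wrist',l)[:3]:
            if d['p']>.2:
                uv=np.array(d['location'])*[560,420]; print(l,round(d['p'],2),uv.round(1),p2w(c,uv,z).round(1))
E
python3 chk.py w4.png
```

```text
8.4 [463.2 -37.6 130.7] jaw az 4.36 tilt [-0.    -0.001 -1.   ] 17.80746762705571 [ 0.9 -0.2 -2.4]
press_stop 0.75 [470.9 210.3] [649.1 -26.2  31.5]
press_pin 0.89 [440.9 177.2] [591.6   5.4  60. ]
```

View pics/w4.png

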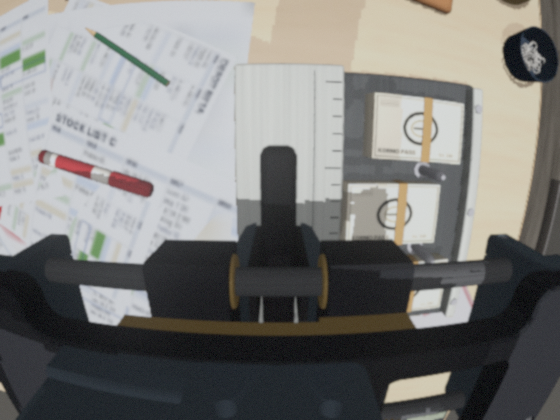

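The blade sits square in the jaw with its ruled edge facing the packs. Now I'll lower it to about 1.5 mm above the base.

>>> drive_tool(plan=[[0, 0, 0, 0, -2, -50, 10], [0, 0, 0, 0, -2, -80, 10], [0, 0, 0, 0, -2, -96, 10], [0, 0, 0, 0, -2, -101.5, 10], [0, 0, 0, 0, -2, -101.5, 10]])

```text
time_s: 9.22
ee_pos: [463.9, -42.1, 29.5]
ee_rot: [-77.9, 89.9, -73.8]
force: [0.2, 0.9, -1.8]
gripper_width: 17.7
```

```bash
python3 chk.py
```

```text
9.225 [463.9 -42.1  29.5] jaw az 4.11 tilt [ 0.    -0.002 -1.   ] 17.701328966651072 [ 0.2  0.9 -1.8]
```

>>> drive_tool(plan=[[0, 0, 0.3, 5, 0.4, 0, 10], [0, 0, 0.3, 10, 0.8, 0, 10], [0, 0, 0.3, 15, 1.2, 0, 10], [0, 0, 0.3, 20, 1.6, 0, 10], [0, 0, 0.3, 25, 2, 0, 10], [0, 0, 0.3, 30, 2.4, 0, 10], [0, 0, 0.3, 35, 2.8, 0, 10], [0, 0, 0.3, 40, 3.2, 0, 10], [0, 0, 0.3, 44, 3.5, 0, 10], [0, 0, 0.3, 44, 3.5, 0, 10]])

```text
time_s: 10.48
ee_pos: [508.2, -38.5, 29.3]
ee_rot: [-69.0, 89.9, -64.6]
force: [-1.1, 1.0, -1.7]
gripper_width: 17.8
```

```bash
python3 chk.py w5.png; python3 - <<'E'
import cv2
a=cv2.imread('pics/w5.png')[50:250,230:510];cv2.imwrite('pics/w5c.png',cv2.resize(a,None,fx=2.8,fy=2.8,interpolation=cv2.INTER_CUBIC))
E
```

```text
10.475 [508.2 -38.5  29.3] jaw az 4.42 tilt [ 0.001 -0.002 -1.   ] 17.765085111767853 [-1.1  1.  -1.7]
press_stop 0.58 [493.3 241.6] [646.2 -24.4  31.5]
press_pin 0.63 [459.6 202.1] [592.9   4.8  60. ]
```

View pics/w5c.png

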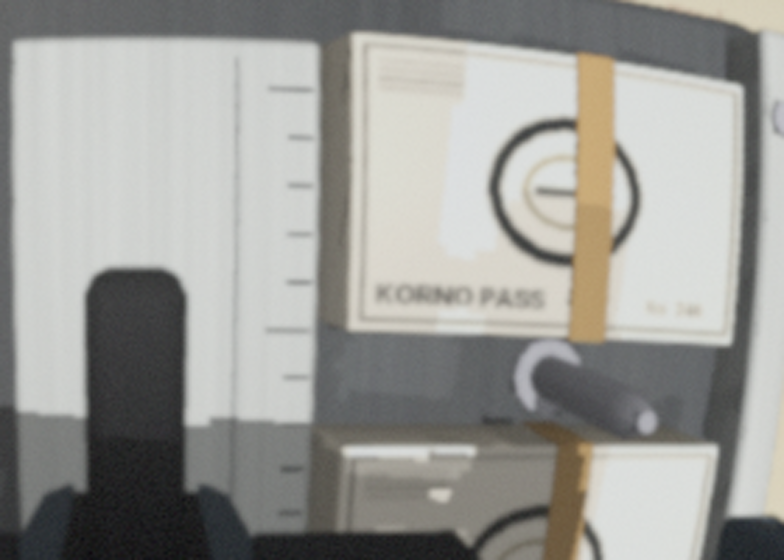

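Pack 2 is at the edge and pack 1 is just short of it, with a gap still open to the stop on the right. I'll go on pushing in small steps and watch the force.

>>> drive_tool(plan=[[0, 0, 0, 2, 0.2, 0, 10], [0, 0, 0, 4, 0.3, 0, 10], [0, 0, 0, 6, 0.5, 0, 10], [0, 0, 0, 6, 0.5, 0, 10]])

```text
time_s: 11.18
ee_pos: [515.0, -38.1, 29.5]
ee_rot: [-38.9, 89.8, -34.5]
force: [0.8, -0.9, -1.4]
gripper_width: 17.9
```

```bash
python3 chk.py; python3 - <<'E'
from h import *
R_=R.from_euler
# pin in w5 (pose then)
c=cam('wrist',dict(ee_pos=[508.2,-38.5,29.3],ee_rot=[-69.0,89.9,-64.6]))
print('tip',p2w(c,(461.4,200),60),'base',p2w(c,(426.4,184.5),16))
E
```

```text
11.175 [515.  -38.1  29.5] jaw az 4.41 tilt [ 0.002 -0.002 -1.   ] 17.881023480623625 [ 0.8 -0.9 -1.4]
tip [593.70752751   5.9771758   60.        ] base [594.69095613   5.35235296  16.        ]
```

>>> drive_tool(plan=[[0, 0, 0, 1, 0.1, 0, 10], [0, 0, 0, 2, 0.2, 0, 10], [0, 0, 0, 3, 0.2, 0, 10], [0, 0, 0, 3, 0.2, 0, 10]])

```text
time_s: 11.68
ee_pos: [517.2, -37.9, 29.5]
ee_rot: [-67.0, 89.9, -62.6]
force: [-4.9, -1.9, 0.9]
gripper_width: 17.7
```

```bash
python3 chk.py w6.png; python3 - <<'E'
import cv2
a=cv2.imread('pics/w6.png')[50:250,230:510];cv2.imwrite('pics/w6c.png',cv2.resize(a,None,fx=2.8,fy=2.8,interpolation=cv2.INTER_CUBIC))
E
```

```text
11.675 [517.2 -37.9  29.5] jaw az 4.43 tilt [ 0.001 -0.002 -1.   ] 17.722216960239102 [-4.9 -1.9  0.9]
press_stop 0.75 [487.4 245.3] [650.9 -26.5  31.5]
press_pin 0.96 [446.8 202. ] [594.3   4.8  60. ]
```

View pics/w6c.png

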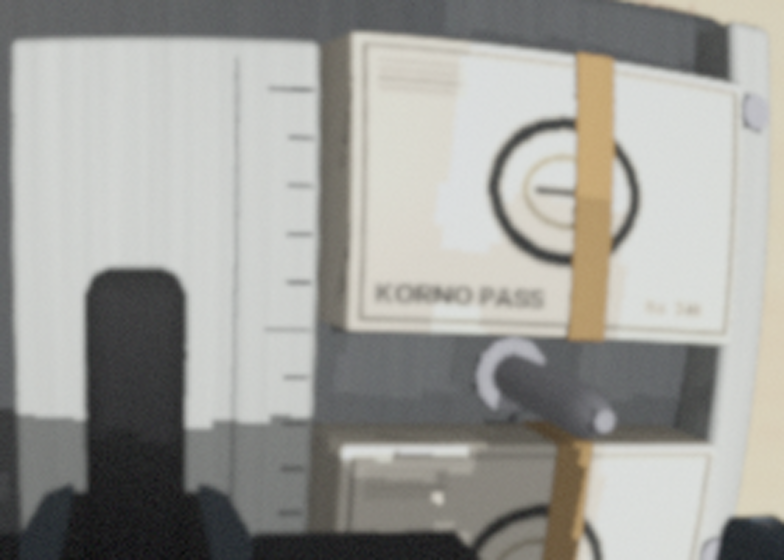

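Packs 1 and 2 have just reached the stop and the force is about 5 N. I'll press a little harder to square all three.

>>> drive_tool(plan=[[0, 0, 0, 1, 0.1, 0, 10], [0, 0, 0, 2, 0.2, 0, 10], [0, 0, 0, 2, 0.2, 0, 10]])

```text
time_s: 12.25
ee_pos: [517.4, -37.9, 29.1]
ee_rot: [-149.5, 89.8, -145.0]
force: [-6.8, -2.0, 2.2]
gripper_width: 17.8
```

>>> drive_tool(plan=[[0, 0, 0, 1.5, 0.1, 0, 10], [0, 0, 0, 3, 0.2, 0, 10], [0, 0, 0, 3, 0.2, 0, 10]])

```text
time_s: 12.62
ee_pos: [517.6, -37.9, 28.7]
ee_rot: [-168.7, 89.5, -164.2]
force: [-7.7, -1.7, 1.6]
gripper_width: 17.7
```

```bash
python3 chk.py
```

```text
12.625 [517.6 -37.9  28.7] jaw az 4.55 tilt [-0.009 -0.003 -1.   ] 17.71441036205625 [-7.7 -1.7  1.6]
```

>>> drive_tool(plan=[[0, 0, 0, 3, 0.2, 0.5, 10], [0, 0, 0, 5, 0.4, 0.5, 10], [0, 0, 0, 7, 0.5, 0.5, 10], [0, 0, 0, 7, 0.5, 0.5, 10]])

```text
time_s: 13.12
ee_pos: [517.9, -37.8, 28.1]
ee_rot: [-177.1, 88.7, -172.5]
force: [-14.1, -2.0, 6.1]
gripper_width: 17.1
```

```bash
python3 chk.py w7.png
```

```text
13.125 [517.9 -37.8  28.1] jaw az 4.65 tilt [-0.023 -0.003 -1.   ] 17.073680262253465 [-14.1  -2.    6.1]
press_stop 0.97 [487.4 251.4] [649.2 -28.4  31.5]
press_pin 0.74 [446.4 206.7] [593.9   3.7  60. ]
```

The packs were pressed home at 14 N. I'll back straight off, lift, and take one look.

>>> drive_tool(plan=[[0, -0.7, 0, -5, -0.4, 1, 10], [0, -1.3, -0.2, -12, -1, 1.5, 10], [0, -1.3, -0.2, -25, -2, 2, 10], [0, -1.3, -0.2, -40, -3, 5, 10], [0, -1.3, -0.2, -50, -4, 45, 10], [0, -1.3, -0.2, -50, -4, 105, 10], [0, -1.3, -0.2, -50, -4, 150, 10], [0, -1.3, -0.2, -50, -4, 150, 10]])

```text
time_s: 14.32
ee_pos: [469.8, -42.0, 181.8]
ee_rot: [-28.4, 89.4, -23.9]
force: [-1.0, 0.8, -2.6]
gripper_width: 17.7
```

```bash
python3 chk.py w8.png; python3 - <<'E'
from h import *
im,c=snap('top','top8.png')
a=im[165:255,215:325];cv2.imwrite('pics/t8c.png',cv2.resize(a,None,fx=7,fy=6.5,interpolation=cv2.INTER_CUBIC)[...,::-1])
E
```

```text
14.325 [469.8 -42.  181.8] jaw az 4.44 tilt [ 0.009 -0.004 -1.   ] 17.735828831610974 [-1.   0.8 -2.6]
press_stop 0.63 [441.1 193.8] [649.2 -26.7  31.5]
press_pin 0.76 [407.8 164.4] [589.9   3.3  60. ]
press_pin 0.7 [392.9 260.9] [591.8 -96.2  60. ]
```

View pics/w8.png

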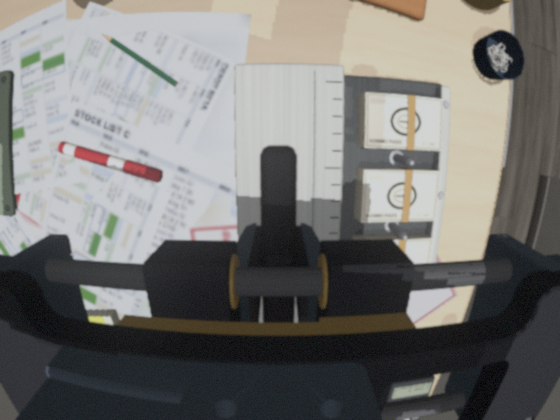

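The packs are in line against the stop. I'll carry the straightedge back to its own clear spot on the desk.

>>> drive_tool(plan=[[0, 0.5, 7, 0, -24, -20, 10], [0, 0.5, 16, 0, -60, -40, 10], [0, 0.5, 25, 0, -100, -40, 10], [0, 0.5, 34, 5, -140, -40, 10], [0, 0.5, 43, 15, -180, -40, 10], [0, 0.5, 52, 25, -220, -40, 10], [0, 0.5, 61, 30, -260, -40, 10], [0, 0.5, 70, 35, -300, -40, 10], [0, 0.5, 79, 35, -325, -50, 10], [0, 0.5, 79.4, 35, -332, -60, 10]])

```text
time_s: 15.82
ee_pos: [500.7, -374.4, 114.0]
ee_rot: [146.1, 89.4, -130.3]
force: [-0.2, 1.0, -2.4]
gripper_width: 18.1
```

>>> drive_tool(plan=[[0, 0, 0, 0, 0, -50, 10], [0, 0, 0, 0, 0, -85, 10], [0, 0, 0, 0, 0, -100, 10], [0, 0, 0, 0, 0, -105, 10], [0, 0, 0, 0, 0, -105, 10]])

```text
time_s: 16.45
ee_pos: [499.0, -372.2, 10.8]
ee_rot: [119.5, 89.3, -156.9]
force: [-6.7, 4.4, 9.1]
gripper_width: 17.5
```

```bash
python3 chk.py
```

```text
16.45 [ 499.  -372.2   10.8] jaw az 83.61 tilt [-0.011 -0.005 -1.   ] 17.48709460824373 [-6.7  4.4  9.1]
```

>>> drive_tool(plan=[[0, 0, 0, 0, 0, 1, 26], [0, 0, 0, 0, 0, 1, 45], [0, 0, 0, 0, 0, 1, 50], [0, 0, 0, 0, 0, 10, 50], [0, 0.6, 0, 0, 0, 40, 50], [0, 0.6, 0, 0, 0, 100, 50], [0, 0.6, 0, 0, 0, 160, 50], [0, 0.6, 0, 0, 0, 220, 50]])

```text
time_s: 17.45
ee_pos: [498.9, -372.2, 233.3]
ee_rot: [110.5, 88.8, -165.9]
force: [0.9, -0.9, -0.3]
gripper_width: 49.9
```

>>> drive_tool(plan=[[0, 0, -9, 5, 25, 40, 50], [0, 0, -18, 10, 50, 80, 50], [0, 0, -27, 15, 75, 80, 50], [0, 0, -36, 20, 100, 80, 50], [0, 0, -45, 30, 125, 80, 50], [0, 0, -54, 40, 150, 80, 50], [0, 0, -63, 60, 175, 80, 50], [0, 0, -72, 80, 190, 80, 50], [0, 0, -79.3, 80, 200, 80, 50], [0, 0, -79.3, 80, 200, 80, 50]])

```text
time_s: 18.7
ee_pos: [579.0, -171.6, 313.7]
ee_rot: [110.1, 88.8, 114.6]
force: [0.0, -0.7, 0.0]
gripper_width: 50.1
```

```bash
python3 chk.py w9.png; python3 - <<'E'
import cv2
a=cv2.imread('pics/w9.png')[0:225,195:420];cv2.imwrite('pics/w9c.png',cv2.resize(a,None,fx=2.6,fy=2.6,interpolation=cv2.INTER_CUBIC))
E
```

```text
18.7 [ 579.  -171.6  313.7] jaw az 4.44 tilt [-0.009  0.019 -1.   ] 50.079569434167205 [ 0.  -0.7  0. ]
press_pin 0.78 [301.3  48.9] [592.    6.9  60. ]
```

View pics/w9c.png

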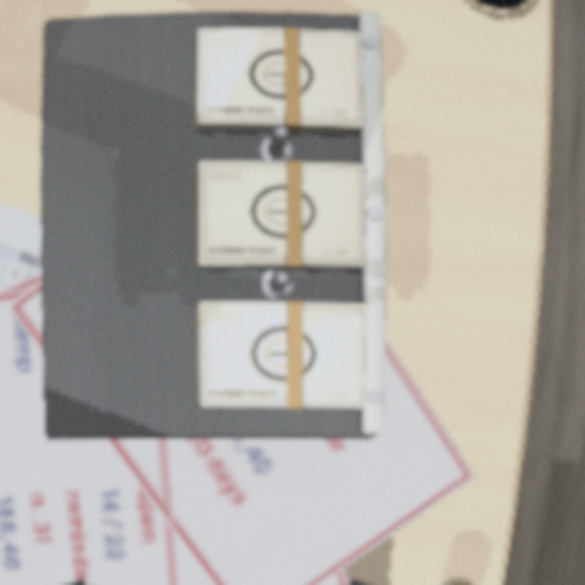

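All three packs lie square against the stop with a straight front line at crop column 198. I'll fit the press pose to these points, then head for the board.

```bash
python3 - <<'E'
from h import *
from scipy.optimize import least_squares
c=cam('wrist')
pts=[((46,20),(-132,125,16)),((47,437),(-132,-125,16)),((358,12),(46,120,31.5)),((362,433),(46,-120,31.5)),((380,12),(58,120,31.5)),((383,433),(58,-120,31.5))]
for y,t,b in ((76,(197,30),(197,125)),(0,(198,160),(198,265)),(-76,(199,302),(201,407))):
    pts+=[(t,(-45.5,None,36)),(b,(-45.5,None,36))]
res=lambda p:[]
def f(p,full=False):
    y=np.radians(p[2]);o=[]
    for uv,(a,b,z) in pts:
        w=p2w(c,(195+uv[0]/2.6,uv[1]/2.6),z)[:2]-p[:2]
        l=np.array([[np.cos(y),np.sin(y)],[-np.sin(y),np.cos(y)]])@w
        o.append(l[0]-a)
        if b is not None:o.append(l[1]-b)
    return np.array(o)
r=least_squares(f,[599,-31,4.4],loss='soft_l1');print(r.x,f(r.x).round(1))
y=np.radians(r.x[2])
for s in (38,-38):
    P=r.x[:2]+[-s*np.sin(y),s*np.cos(y)]
    for z in (16,60): print(s,z,(w2p(c,[*P,z])-[195,0])*2.6)
c6=cam('wrist',dict(ee_pos=[517.2,-37.9,29.5],ee_rot=[-67.0,89.9,-62.6]))
print('w6 tip',p2w(c6,(230+602/2.8,50+420/2.8),60),'base',p2w(c6,(230+514/2.8,50+377/2.8),16))
im=cv2.imread('pics/w9.png')[45:120,285:320];cv2.imwrite('pics/pins.png',cv2.resize(im,None,fx=8,fy=8,interpolation=cv2.INTER_CUBIC))
E
```

```text
[600.30203215 -34.03205263   4.70030596] [ 0.5 -2.5  0.1  3.2 -3.  -1.6 -3.   0.9 -2.6 -0.7 -3.3  1.   0.5  0.3
  0.8  0.4  0.8  1.4]
38 16 [280.23924862 150.40853879]
38 60 [286.19205829 131.5639756 ]
-38 16 [281.34160319 284.03593025]
-38 60 [287.54931961 278.24327966]
w6 tip [593.06951809   5.70072859  60.        ] base [594.91334856   4.96117295  16.        ]
```

View pics/pins.png

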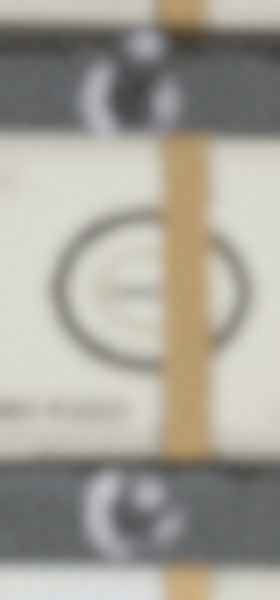

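```bash
python3 - <<'E'
from h import *
c=cam('wrist')
q={'Lt':(303.25,50.4,60),'Lb':(301.25,57.1,16),'Rt':(303.75,106.6,60),'Rb':(301.6,109.4,16)}
w={k:p2w(c,v[:2],v[2])[:2] for k,v in q.items()}
for k in w: print(k,w[k].round(1))
print('mid t',(w['Lt']+w['Rt'])/2,'mid b',(w['Lb']+w['Rb'])/2)
d=w['Lb']-w['Rb'];print(np.linalg.norm(d),np.degrees(np.arctan2(-d[0],d[1])))
d=w['Lt']-w['Rt'];print(np.linalg.norm(d),np.degrees(np.arctan2(-d[0],d[1])))
E
```

```text
Lt [594.8   3.9]
Lb [594.9   4.8]
Rt [601.  -71.6]
Rb [601.1 -72.3]
mid t [597.89593021 -33.84745198] mid b [598.02969394 -33.78609538]
77.3506128314427 4.616446392102488
75.71234965461692 4.686797608710431
```

>>> drive_tool(plan=[[0, 0.5, -2, -10, 50, 0, 50], [0, 0.5, -4, -20, 110, 0, 50], [0, 0.5, -6, -30, 170, 0, 50], [0, 0.5, -8, -40, 230, 0, 50], [0, 0.5, -10, -50, 290, 0, 50], [0, 0.5, -12, -50, 320, 0, 50], [0, 0.5, -12, -50, 320, 0, 50]])

```text
time_s: 19.77
ee_pos: [528.5, 148.6, 313.6]
ee_rot: [129.5, 88.6, 122.0]
force: [0.4, -0.1, -0.7]
gripper_width: 50.0
```

```bash
python3 chk.py w10.png; python3 - <<'E'
from h import *
c=cam('wrist')
for d in place_of('wrist','board_handle')[:3]:
    uv=np.array(d['location'])*[560,420]; print(round(d['p'],2),uv.round(1),p2w(c,uv,46).round(1))
a=cv2.imread('pics/w10.png');hsv=cv2.cvtColor(a,cv2.COLOR_BGR2HSV)
m=cv2.inRange(hsv,(4,110,60),(16,255,255));m[230:]=0
n,lab,st,ce=cv2.connectedComponentsWithStats(m);i=1+np.argmax(st[1:,4]);print(st[i],ce[i])
cs,_=cv2.findContours((lab==i).astype(np.uint8),0,2);h=cv2.approxPolyDP(cv2.convexHull(cs[0]),5,True)[:,0];print(h.tolist())
w=[p2w(c,p,12)[:2] for p in h.astype(float)];print(np.round(w,1).tolist())
E
```

```text
19.775 [528.5 148.6 313.6] jaw az -7.46 tilt [-0.013  0.021 -1.   ] 49.967200610242294 [ 0.4 -0.1 -0.7]
press_seat 0.52 [385.9  92.4] [696.2 256.2  16. ]
0.94 [273.5 122.2] [527.8 225.1  46. ]
[ 209   97  132   58 6097] [277.52484829 125.01246515]
[[340, 100], [338, 153], [210, 150], [210, 99]]
[[627.0, 247.1], [614.5, 170.0], [428.7, 199.8], [439.9, 274.7]]
```

The board's long side, and so its bar, runs along world x at az about -9°. The jaw must therefore point to az 81°. I'll turn there and look again.

>>> drive_tool(plan=[[0, 0, 10, 0, 10, 0, 50], [0, 0, 20, 0, 20, -10, 50], [0, 0, 30, 0, 30, -20, 50], [0, 0, 40, 0, 40, -40, 50], [0, 0, 50, 0, 50, -60, 50], [0, 0, 60, 0, 60, -80, 50], [0, 0, 70, 0, 70, -100, 50], [0, 0, 80, 0, 76, -110, 50], [0, 0, 88.5, 0, 76, -113, 50], [0, 0, 88.5, 0, 76, -113, 50]])

```text
time_s: 21.28
ee_pos: [529.1, 220.9, 200.4]
ee_rot: [130.2, 88.6, -149.2]
force: [-0.6, 0.1, 1.0]
gripper_width: 50.0
```

```bash
python3 chk.py
```

```text
21.275 [529.1 220.9 200.4] jaw az 80.57 tilt [-0.022 -0.013 -1.   ] 49.9591170593383 [-0.6  0.1  1. ]
```

>>> drive_tool(plan=[[0.75, -1.26, 0, 0, 0, 0, 50], [0.75, -1.26, 0, 0, 0, 0, 50]])

```text
time_s: 21.52
ee_pos: [528.9, 220.3, 200.8]
ee_rot: [-53.5, 89.9, 26.9]
force: [0.0, -0.4, 0.7]
gripper_width: 49.6
```

```bash
python3 chk.py w11.png; python3 - <<'E'
from h import *
c=cam('wrist')
for d in place_of('wrist','board_handle')[:3]:
    uv=np.array(d['location'])*[560,420]; print(round(d['p'],2),uv.round(1),p2w(c,uv,46).round(1))
a=cv2.imread('pics/w11.png');hsv=cv2.cvtColor(a,cv2.COLOR_BGR2HSV)
cr=cv2.resize(a[60:290,190:370],None,fx=2.6,fy=2.6,interpolation=cv2.INTER_CUBIC);cv2.imwrite('pics/w11c.png',cr)
m=cv2.inRange(hsv,(4,90,50),(18,255,255));m[235:]=0
n,lab,st,ce=cv2.connectedComponentsWithStats(m);i=1+np.argmax(st[1:,4])
for r in range(80,232,12):
    x=np.where(lab[r]==i)[0]
    if len(x): 
        L=p2w(c,(x[0]-.5,r),12);Rr=p2w(c,(x[-1]+.5,r),12);print(r,x[0],x[-1],L[:2].round(1),Rr[:2].round(1),'mid',((L+Rr)/2)[:2].round(1), a[r].max(1)[262:298:3])
print(st[i])
E
```

```text
21.525 [528.9 220.3 200.8] jaw az 80.46 tilt [ 0.001  0.001 -1.   ] 49.6069364899488 [ 0.  -0.4  0.7]
0.79 [283.2 193.2] [527.5 225.9  46. ]
104 241 318 [428.4 195.6] [442.3 279.5] mid [435.4 237.5] [200 201 195 197 199 199 199 198 197 195 196 202]
116 242 318 [441.7 194.4] [455.5 277.4] mid [448.6 235.9] [198 201 194 197 199 196 199 197 197 194 195 201]
128 242 318 [454.8 192.1] [468.6 275.4] mid [461.7 233.7] [198 200 195 196 199 198 198 197 196 193 195 201]
140 242 318 [467.9 189.7] [481.8 273.4] mid [474.9 231.5] [196 200 195 195 199 199 196 197 195 192 191 199]
152 243 319 [481.2 188.4] [495.2 272.5] mid [488.2 230.4] [194 200 194 192 184 203 217 219 183 177 177 182]
164 244 319 [494.6 187.1] [508.5 270.5] mid [501.6 228.8] [132 136 158 183 142  66  59  55  65 163 173 177]
176 244 319 [508.  184.6] [521.9 268.6] mid [514.9 226.6] [131 135 133 129 126  56  53  49  49  83 108 109]
188 245 319 [521.6 183.2] [535.5 266.7] mid [528.6 224.9] [130 136 134 131 127  53  47  47  46  76 102 108]
200 246 319 [535.5 181.7] [549.3 264.8] mid [542.4 223.2] [128 132 134 127 129  65  49  46  47  65 105 106]
212 246 319 [549.4 179. ] [563.4 262.9] mid [556.4 221. ] [129 131 132 129 132  78  45  47  45  59 100 103]
224 247 319 [563.8 177.4] [577.8 261. ] mid [570.8 219.2] [129 131 133 129 131 134 129 124 125 123 124 126]
[ 241   97   79  138 9421]
```

View pics/w11c.png

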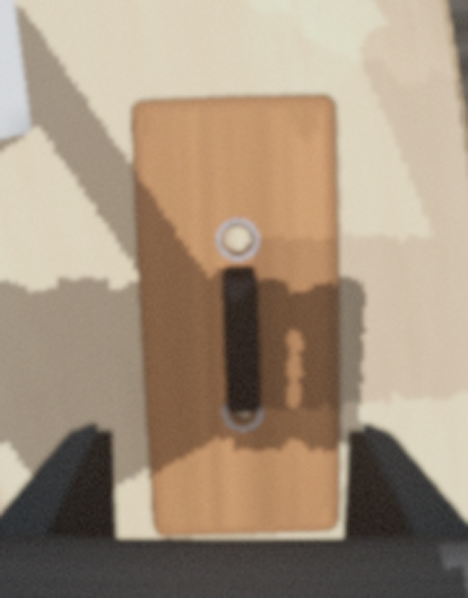

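```bash
python3 - <<'E'
from h import *
c=cam('wrist')
f=lambda u,v,z:p2w(c,(190+u/2.6,60+v/2.6),z)[:2]
h1=f(238,238,12);h2=f(243,412.5,12);print('holes',h1,h2,np.linalg.norm(h1-h2),(h1+h2)/2)
a=f(241,268,54);b=f(243,409,54);print('bar',a,b,np.linalg.norm(a-b),(a+b)/2)
e1=f(235,97,12);e2=f(248,533,12);print('ends',e1,e2,np.linalg.norm(e1-e2),(e1+e2)/2)
E
```

```text
holes [488.02626903 231.09584476] [564.32149503 220.80104272] 76.98665117790627 [526.17388203 225.94844374]
bar [495.85454583 230.47291541] [550.42290698 222.34635072] 55.17016487854016 [523.1387264  226.40963307]
ends [428.69686336 239.65601825] [622.51001562 213.77755799] 195.53320100533335 [525.60343949 226.71678812]
```

The hole midpoint is (526,226), and the measured 77 mm spacing against the true 76 mm is a good check. The bar az is -7.7°. I'll grasp.

>>> drive_tool(plan=[[0, 0, 1.8, -3, 5.7, -50, 50], [0, 0, 1.8, -3, 5.7, -100, 50], [0, 0, 1.8, -3, 5.7, -140, 50], [0, 0, 1.8, -3, 5.7, -165, 50], [0, 0, 1.8, -3, 5.7, -174, 50], [0, 0, 1.8, -3, 5.7, -174.5, 50], [0, 0, 1.8, -3, 5.7, -174.5, 25], [0, 0, 1.8, -3, 5.7, -174.5, 8], [0, 0, 1.8, -3, 5.7, -174.5, 8], [0, 0, 1.8, -3, 5.7, -174.5, 8]], grip_force=50)

```text
time_s: 23.02
ee_pos: [526.2, 226.0, 26.5]
ee_rot: [-124.5, 89.9, -42.1]
force: [-0.6, 0.1, -1.4]
gripper_width: 13.5
```

>>> drive_tool(plan=[[0, 0, 0, 0, 0, 0, 8], [0, 0, 0, 0, 0, 0, 8]])

```text
time_s: 23.28
ee_pos: [526.2, 226.1, 26.5]
ee_rot: [-121.4, 89.9, -39.0]
force: [-0.2, -0.0, 1.0]
gripper_width: 13.7
```

```bash
python3 chk.py
```

```text
23.275 [526.2 226.1  26.5] jaw az 82.38 tilt [ 0.001 -0.001 -1.   ] 13.679731855355627 [-0.2 -0.   1. ]
```

>>> drive_tool(plan=[[0, 0, 0, 0, 0, 40, 8], [0, 0, 0, 0, 0, 90, 8], [0, 0, -9, 5, -10, 120, 8], [0, 0, -18, 15, -40, 120, 8], [0, 0, -27, 25, -75, 120, 8], [0, 0, -36, 35, -110, 120, 8], [0, 0, -45, 45, -145, 120, 8], [0, 0, -54, 55, -180, 120, 8], [0, 0, -63, 65, -215, 120, 8], [0, 0, -71, 72, -245, 120, 8]])

```text
time_s: 24.52
ee_pos: [597.4, -20.1, 144.6]
ee_rot: [178.9, 89.8, -170.0]
force: [0.8, -0.1, -6.7]
gripper_width: 13.9
```

>>> drive_tool(plan=[[0, 0, -6.7, 0, -15, -10, 8], [0, 0, -6.7, 0, -15, -25, 8], [0, 0, -6.7, 0, -15, -40, 8], [0, 0, -6.7, 0, -15, -45, 8], [0, 0, -6.7, 0, -15, -45, 8]])

```text
time_s: 25.15
ee_pos: [597.2, -34.3, 99.1]
ee_rot: [175.6, 89.7, -179.9]
force: [0.1, -0.7, -6.2]
gripper_width: 13.4
```

```bash
python3 chk.py w12.png
```

```text
25.15 [597.2 -34.3  99.1] jaw az 4.47 tilt [-0.005 -0.    -1.   ] 13.40346120507206 [ 0.1 -0.7 -6.2]
press_stop 0.73 [347.4 212.2] [648.  -25.6  31.5]
press_pin 0.85 [278.  170.8] [592.1   5.8  60. ]
```

```bash
python3 - <<'E'
from h import *
c=cam('wrist');s=state();Rt=Rm(s['ee_rot']);yb=Rt[:,1]
print('tool y',yb.round(3))
C=np.array(s['ee_pos'])
for z,n in ((84.6,'hole top'),(72.6,'hole bottom')):
    P=C+38*yb;P[2]=z;print(n,w2p(c,P).round(1))
y=np.radians(4.65)
for sx in ((598.0,-33.8),(598.8,-33)): print('pin tip',w2p(c,[sx[0]-38*np.sin(y),sx[1]+38*np.cos(y),60]).round(1))
g=cv2.cvtColor(cv2.imread('pics/w12.png'),cv2.COLOR_BGR2GRAY)
print('cols',list(range(260,300,2)))
for r in range(150,196,2): print(r,' '.join('%3d'%v for v in g[r,260:300:2]))
E
```

```text
tool y [-0.077  0.997 -0.   ]
hole top [281.2 180.6]
hole bottom [281.  177.2]
pin tip [280.9 172.5]
pin tip [282.2 171.4]
cols [260, 262, 264, 266, 268, 270, 272, 274, 276, 278, 280, 282, 284, 286, 288, 290, 292, 294, 296, 298]
150 142 142 147 144 144 146 142 141 143 144 143 143 140 141 142 139 141 141 139 141
152 143 145 146 146 144 146 142 140 140 143 141 143 143 140 140 141 140 138 140 138
154 143 143 145 144 145 142 141 141 143 141 143 143 141 140 141 139 141 138 138 139
156 143 144 146 145 144 146 143 142 142 144 141 142 142 141 142 141 142 140 137 138
158 142 144 146 146 145 144 143 141 142 144 144 141 142 141 141 139 140 139 138 137
160 141 143 145 146 144 143 142 144 141 142 144 142 142 142 141 142 140 140 139 140
162 142 146 145 146 146 146 143 142 142 141 145 144 142 142 141 140 139 138 139 139
164 144 143 147 146 143 145 144 142 145 143 142 141 142 142 139 139 140 140 139 137
166 142 145 147 144 146 143 144 140 142 143 143 142 142 143 142 139 139 138 138 140
168 142 144 145 144 147 143 148 151 157 164 157 151 147 142 142 139 136 138 138 138
170 141 144 147 146 146 154 171
[... 360 characters left out ...]
  91 105 151 163 140 138 140
180 140 145 169 148 107 100 100 108 126 132 128 127 129 100  91 138 168 141 138 137
182 143 147 166 135 106 123 129 142 187 201 202 202 195 140  95 130 166 145 137 138
184 142 147 166 136 102 108 124 129 144 162 162 162 158 120  95 131 163 144 137 138
186 140 146 167 149 109  92 123 136 135 138 137 137 128  93 101 144 168 140 136 137
188 142 143 164 158 121  96  92 116 126 130 127 112  93  89 112 153 165 140 139 138
190 139 143 156 171 146 118  94  77  84  88  83  74  92 116 139 168 150 138 137 136
192 140 144 147 160 168 144 113  98  92  90  96 100 120 142 166 159 140 136 138 136
194 141 140 144 148 164 171 153 128 127 126 126 127 154 169 161 142 137 136 136 136
```

```bash
python3 - <<'E'
from h import *
c=cam('wrist');s=state()
g=cv2.cvtColor(cv2.imread('pics/w12.png'),cv2.COLOR_BGR2GRAY).astype(float)
# ring ridge: radial max search
ctr=np.array([278.2,182.7])
for _ in range(3):
    P=[]
    for t in np.radians(np.arange(0,360,10)):
        rr=np.arange(11,18,.25);xs=ctr[0]+rr*np.cos(t);ys=ctr[1]+rr*np.sin(t)
        v=cv2.remap(g.astype(np.float32),xs.astype(np.float32)[None],ys.astype(np.float32)[None],1)[0]
        k=v.argmax();P.append((xs[k],ys[k]))
    e=cv2.fitEllipse(np.array(P,np.float32));ctr=np.array(e[0])
print('ring',e)
hole=p2w(c,ctr,84.6)
for r in range(168,180): print(r,g[r,272:290].astype(int))
for uv in ((280.5,173),(280.5,174)):
    tip=p2w(c,uv,60);print(hole[:2],tip[:2],'shift',(tip-hole)[:2])
print('base pred',w2p(c,[594.9,4.4,16]))
E
```

```text
ring ((278.0325927734375, 182.99612426757812), (27.75937843322754, 28.226770401000977), 84.25288391113281)
168 [148 151 151 153 157 161 164 162 157 151 151 152 147 143 142 141 142 140]
169 [159 166 168 169 170 172 175 172 172 169 170 166 158 149 147 142 140 139]
170 [171 176 176 170 164 161 162 162 165 170 173 176 171 164 157 148 143 141]
171 [169 163 157 150 140 133 131 136 140 148 158 164 170 171 168 162 153 144]
172 [152 136 129 120 113 111 119 128 135 136 134 139 149 162 170 170 163 154]
173 [126 109 104 100 100 104 121 141 148 143 131 121 125 140 155 168 169 166]
174 [101  88  89  92  89  96 108 131 142 140 126 112 109 116 133 150 165 170]
175 [ 84  79  82  92  88  89  93 105 114 112 105  95  97 103 114 132 154 167]
176 [ 76  75  83  92  91  90  88  91  90  91  90  89  90  99 103 118 140 158]
177 [ 79  82  86  96  94  91  92  90  92  92  89  89  93  95  96 105 122 144]
178 [ 91  89  93  96  97  98  96  98  96  94  96  94  97  94  91  96 105 124]
179 [ 92  96  98 102 103 104 104 106 106 105 105 105 105 100  90  87  94 107]
[593.31403627   1.44048427] [594.70939645   3.74573595] shift [1.39536018 2.30525168]
[593.31403627   1.44048427] [594.76118137   3.08602916] shift [1.44714511 1.64554489]
base pred [280.48625805 163.94401055]
```

Through the left hole the pin tip shows at (280.3,173.5), against a hole centre at (278,183). The board therefore needs a shift of about (+1.4,+2.0) mm. I'll apply it and lower onto the taper.

>>> drive_tool(plan=[[0, -0.3, 0.15, 1.4, 2, 0, 8], [0, -0.3, 0.15, 1.4, 2, -4, 8], [0, -0.3, 0.15, 1.4, 2, -8, 8], [0, -0.3, 0.15, 1.4, 2, -11, 8], [0, -0.3, 0.15, 1.4, 2, -14, 8], [0, -0.3, 0.15, 1.4, 2, -16, 8], [0, -0.3, 0.15, 1.4, 2, -16, 8]])

```text
time_s: 26.22
ee_pos: [599.2, -32.9, 84.1]
ee_rot: [-11.0, 89.9, -6.4]
force: [0.2, -0.1, -6.3]
gripper_width: 13.5
```

```bash
python3 chk.py
```

```text
26.225 [599.2 -32.9  84.1] jaw az 4.56 tilt [ 0.002 -0.    -1.   ] 13.499459774014248 [ 0.2 -0.1 -6.3]
```

>>> drive_tool(plan=[[0, 0, 0, -0.5, 0.4, -2, 8], [0, 0, 0, -0.5, 0.4, -4, 8], [0, 0, 0, -0.5, 0.4, -6, 8], [0, 0, 0, -0.5, 0.4, -8, 8], [0, 0, 0, -0.5, 0.4, -9, 8]])

```text
time_s: 26.85
ee_pos: [598.7, -32.0, 75.1]
ee_rot: [6.2, 89.9, 10.7]
force: [0.1, 2.3, -4.0]
gripper_width: 13.3
```

```bash
python3 chk.py
```

```text
26.85 [598.7 -32.   75.1] jaw az 4.56 tilt [ 0.002  0.    -1.   ] 13.294473347698965 [ 0.1  2.3 -4. ]
```

The board is past the taper with only light side force. I'll continue down slowly with a small +y correction.

>>> drive_tool(plan=[[0, 0, 0, 0, 0.6, -2, 8], [0, 0, 0, 0, 0.6, -4, 8], [0, 0, 0, 0, 0.6, -6, 8], [0, 0, 0, 0, 0.6, -8, 8], [0, 0, 0, 0, 0.6, -9.5, 8], [0, 0, 0, 0, 0.6, -9.5, 8]])

```text
time_s: 27.6
ee_pos: [598.6, -31.5, 65.4]
ee_rot: [7.2, 89.9, 11.7]
force: [0.7, -0.2, -6.3]
gripper_width: 13.4
```

```bash
python3 chk.py
```

```text
27.6 [598.6 -31.5  65.4] jaw az 4.56 tilt [ 0.002  0.    -1.   ] 13.36606747488262 [ 0.7 -0.2 -6.3]
```

>>> drive_tool(plan=[[0, 0, 0, 0, 0, -1, 8], [0, 0, 0, 0, 0, -2, 8], [0, 0, 0, 0, 0, -3, 8], [0, 0, 0, 0, 0, -4, 8], [0, 0, 0, 0, 0, -4, 8]])

```text
time_s: 28.22
ee_pos: [598.7, -31.5, 61.6]
ee_rot: [5.2, 89.9, 9.7]
force: [-0.1, 0.3, -5.0]
gripper_width: 14.0
```

```bash
python3 chk.py
```

```text
28.225 [598.7 -31.5  61.6] jaw az 4.56 tilt [ 0.002  0.    -1.   ] 14.007555641223517 [-0.1  0.3 -5. ]
```

>>> drive_tool(plan=[[0, 0, 0, 0, 0, -0.7, 8], [0, 0, 0, 0, 0, -1.4, 8], [0, 0, 0, 0, 0, -2, 8], [0, 0, 0, 0, 0, -2, 8]])

```text
time_s: 28.72
ee_pos: [598.8, -31.4, 61.4]
ee_rot: [1.6, 89.8, 6.2]
force: [-3.7, 0.7, 7.7]
gripper_width: 13.7
```

```bash
python3 chk.py
```

```text
28.725 [598.8 -31.4  61.4] jaw az 4.56 tilt [ 0.003  0.    -1.   ] 13.679795947942637 [-3.7  0.7  7.7]
```

The board is seated: the TCP at 61.4 corresponds to the handle 65 mm above the seat, and the board carries load. I'll release it and rise.

>>> drive_tool(plan=[[0, 0, 0, 0, 0, 0.5, 18], [0, 0, 0, 0, 0, 0.5, 35], [0, 0, 0, 0, 0, 0.5, 40], [0, 0, 0, 0, 0, 15, 40], [0, 0, 0, 0, 0, 50, 40], [0, 0, 0, 0, 0, 100, 40], [0, 0, 0, -20, -60, 150, 40], [0, 0, 0, -40, -120, 200, 40], [0, 0, 0, -50, -140, 230, 40], [0, 0, 0, -50, -140, 230, 40]])

```text
time_s: 29.98
ee_pos: [549.3, -174.1, 296.2]
ee_rot: [-18.9, 89.4, -14.5]
force: [-0.1, 0.4, 0.3]
gripper_width: 40.2
```

```bash
python3 chk.py w13.png; python3 - <<'E'
from h import *
c=cam('wrist')
def q(n,c,l,z):
    for d in place_of(n,l)[:2]:
        if d['p']>.2: uv=np.array(d['location'])*[560,420];print(n,l,round(d['p'],2),uv.round(1),p2w(c,uv,z).round(1))
q('wrist',c,'board_handle',81);q('wrist',c,'ruler_grip',17)
for n in('top','scene'):
    im,cc=snap(n,n+'13.png')
    for l,z in dict(board_handle=81,ruler_grip=17,glue_stick=0,tape_roll=0,clip_tub=0).items(): q(n,cc,l,z)
# board corners in wrist picture, top at z=47
a=cv2.imread('pics/w13.png');h=cv2.cvtColor(a,cv2.COLOR_BGR2HSV);m=cv2.inRange(h,(4,90,50),(18,255,255));m[230:]=0
n,lab,st,ce=cv2.connectedComponentsWithStats(m);i=1+np.argmax(st[1:,4]);cs,_=cv2.findContours((lab==i).astype(np.uint8),0,2)
b=cv2.boxPoints(cv2.minAreaRect(max(cs,key=len)));w=np.array([p2w(c,p,47)[:2] for p in b]);print(st[i],b.round(0).tolist(),w.round(1).tolist(),w.mean(0))
print(np.linalg.norm(w-np.roll(w,1,0),axis=1),state()['time_s'])
E
```

```text
29.975 [ 549.3 -174.1  296.2] jaw az 4.37 tilt [ 0.011 -0.003 -1.   ] 40.21884100894381 [-0.1  0.4  0.3]
press_stop 0.85 [359.   75.1] [648.5 -26.1  31.5]
press_pin 0.67 [324.8  42.3] [594.8   6.   60. ]
wrist board_handle 0.56 [329.5  70.8] [595.9 -30.8  81. ]
wrist ruler_grip 0.85 [235.7 296.1] [ 496.3 -363.3   17. ]
top board_handle 0.84 [267.3 193.8] [597.7 -33.4  81. ]
top ruler_grip 0.68 [374.7 223.5] [ 513.8 -368.9   17. ]
top glue_stick 0.23 [244.2 197.3] [601.7  40.4   0. ]
top clip_tub 0.62 [208.1 161.5] [719.  156.7   0. ]
scene board_handle 0.93 [264.  204.3] [591.6 -29.   81. ]
scene board_handle 0.26 [243.1 240.5] [575.1  76.1  81. ]
scene ruler_grip 0.86 [364.5 151.5] [ 495.3 -369.1   17. ]
scene glue_stick 0.81 [265.5 150.5] [ 733.1 -252.8    0. ]
scene tape_roll 0.72 [149.9 296.1] [698.2 248.9   0. ]
scene clip_tub 0.84 [171.3 258.3] [721.9 153.   -0. ]
[ 289    2   66  150 8557] [[289.0, 2.0], [354.0, 2.0], [354.0, 151.0], [289.0, 151.0]] [[542.6, 64.5], [627.0, 76.5], [642.2, -124.4], [558.3, -132.4]] [592.50104893 -28.95714771]
[197.6113689   85.25470366 201.50368264  84.30741834] 30.875
```

```bash
python3 -c "
from workcell import env
print(env.job_done())"
```

```text
the job is handed in; nothing more can be done
None
```

I finished all the steps and handed the job in at about 31 s of the 70 s allowed. The hand-in gives no verdict.

**What I did**
- **Packs:** I pushed the three packs home with the straightedge's ruled edge, ending at about 14 N. A close picture afterwards showed them square against the back stop with their front ends in one line.
- **Straightedge:** I laid it flat back near its starting place on the desk, clear of the press.
- **Board:** I lined up one hole with its pin tip through the wrist camera. I then lowered the board in small steps with little side force and let go once it was resting on the packs.

**Last checks**
- **Board height:** when the board touched the packs, the arm's height put the handle 65 mm above the seat, as specified for flush. That height assumes no slip in the grip.
- **Board position:** the top, wrist and scene cameras put the handle between 0 and 7 mm from the press centre I had measured. The board's measured outline was 198–202 by 84–85 mm, against a real 200 by 88 mm. I did not look closely at the gap under the board, because I had already used all 12 picture views.
- **Tub, tape roll and glue stick:** the scene camera showed all three where they began, within 9 mm, which I take as detection noise. The top camera missed the tape roll, and its glue stick report was a false hit on the press (confidence 0.23).

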